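Close the reagent pack in the capping stand

ROBOT

A 6-joint arm with a two-finger parallel gripper is mounted at the origin on a cart in front of the work surface, level with it; the furniture and walls round the work are solid. World frame = base frame: x ahead of the robot, y to its left, z up, the work surface at z = 0. Lengths are in m, angles in degrees, forces in N, time in s.
With the tool pointing down it reaches from about 0.35 to 0.875 m from the base axis. Payload 4.2 kg.
Tool frame: the origin (TCP) lies at the very end of the fingers, on their centre line; the grasp point (between the pads) lies 19 mm behind it; z points along the fingers, y is the line along which they close (so a half turn about z gives the same grasp; the last joint's range is limited). The gripper opens to 87 mm and grips with 3 to 60 N. Pads are 19 mm wide; open, the fingers measure 117 mm over their backs; the gripper's body (75 mm by 190 mm) begins 51 mm behind the grasp point.
Start: joints at [-59.152, 22.042, 0.453, 0, -68.411, -14.817], TCP at [0.173, -0.601, 0.223] pointing down, gripper open.
Joint ranges: [-179.83, 179.83], [-69.29, 118.12], [-61.27, 80.66], [-181.25, 117.63], [-171.15, -9.14], [-177.46, 177.46]. Speed limits (degrees/s): [159.86, 159.86, 180, 180, 180, 180].

INTERFACE

Orientations are given as a 3x3 rotation matrix whose columns are the frame's x, y, z axes.
In Python, from station import sense, cams, r gives the robot as it stands. The module is installed in compiled form; this text tells all that it offers.
- The arm moves only by the tool step_arm, never from a script. Its argument "targets" is text: rows parted by semicolons, each of 4 numbers parted by spaces: the shift along the tool's x, y, z in cm, then the turn about the tool's z in degrees. In form: x y z turn; .... A call has 1 to 12 rows; each row shifts and turns the commanded pose from where the row before left it, along the tool's axes as they then stand; what a row does not reach is not made up. A row lasts 1/12 s, in which the tool goes at most 41.7 mm and 7.16 degrees, less where a joint would pass 70% of its speed; a pose out of reach is approached as far as the arm can. A call with a gripper value outside its range is refused whole. "claw" is the finger opening in cm, from 0 to 8.7, set as the call begins (left out, the last holds). The fingers move at their own pace and stop on an object; the grip force is fixed at half the most. Time passes only in rows, so rows that do not move let the fingers close. It gives the time, the measured TCP pose, the force, the opening and the grip force at its end, in the units of the state.
- sense(): the state, without advancing time (a new reading comes with each control period).
- cams.capture(name): name is "scene" or "top"; returns a dict with "frame" (400x640x3 uint8, blue, green, red), "vertical_fov" (degrees; the focal length in pixels is half the picture's height over the tangent of half this angle, whatever the lens; pixels are square), "cx", "cy" (the principal point, pixels), "dist_coeffs" ([k1, k2, p1, p2, k3] as OpenCV has them; the pictures are not rectified), "eye" and "rotation" of the camera in the world. Camera axes: x right, y down, z forward; pixel columns grow to the right and rows downward; lengths in m; the calibration is good to about 2 mm. A picture is of the moment at which its call begins. There is no depth.
- r.finish_job(): hands the job in; it is judged then, once.
The state is a dict: "time_s": time; "joints": joint angles; "joint_velocities": joint speeds; "effort": joint torques, N m; "tcp_pos": TCP position; "ee_rot": TCP orientation; "wrist_force": force on the tool from outside, world axes, zero at the start; "moment": the same for the moment, N m; "gripper_width": opening from 0.0 (shut) to 1.0 (fully open); "gripper_force": force on a finger pad.
Only numpy, scipy, OpenCV 4.12 (cv2) and the standard library are available. Lean on these libraries where they do the work, as an engineer would, in place of code of your own. Each camera call takes 0.05 s, during which the arm holds its last target. There are 200 camera calls.

TASK

The screw cap of the oblong reagent pack was left loose. Carry the pack upright by the plain end of its body, never by the loose cap, and set it down fully into the aluminium capping stand (either way round); then, regripping the cap as often as needed, screw it clockwise all the way home and let go. Leave the tape roll, the filter, the small beaker and the film roll where they are.

Things in the scene. Friction and masses are not known exactly. Their poses are not given: they have to be found in the camera images.
- pack: Loose oblong white plastic reagent pack, a closed rectangular bottle standing upright: body 120 mm long (its x axis), 44 mm wide (its y axis), 60 mm high, about 0.28 kg. Origin at the centre of the underside, z up. A round screw cap stands on the top face (the shoulder, 60 mm above the origin), off centre at x = +36 mm; the end towards -x is plain, with fine grip ribs.
- pack_grip (a point): Good point to hold the pack: in the middle of the plain end of its body, at x = -34 mm, y = 0, 46 mm above its underside; pinch it from above across the 44 mm width (along the pack's y). Axes as the pack.
- cap (a joint): Screw angle of the grey ribbed cap, rad: 0 when fully loose, grows as it is turned clockwise seen from above, hard stop fully home at 9.42 (one and a half turns). It stands somewhere from 0 to 1.2 at the start. The thread sinks the cap 5 mm a turn, holds it captive, and turns stiffly (about 0.12 N m); it stays where it is left and cannot be pushed down.
- cap_top (a point): Centre of the top face of the cap, on its axis; z up, turns with the cap. The cap is a cylinder 40 mm in diameter and 24 mm high below this point. Its top is 33 mm above the pack's shoulder at angle 0 and 25.5 mm above it when home, where only 1.5 mm is left between the cap's lower edge and the shoulder.
- stand: Aluminium capping stand fixed to the worktop: an open trough 125 mm long (its x axis) and 49 mm wide (its y axis) inside, so that the pack has 2.5 mm play on each side and cannot turn. Origin at the centre of its underside on the worktop; inner floor 4 mm above it; the walls and their outward-flared lips end 27 mm above the worktop; about 145 x 70 mm outside.
- tape: Bystander: roll of paper tape lying flat, 72 mm across, 18 mm high; origin at the centre of its underside.
- filter_a: Bystander: small disc-shaped syringe filter, 29 mm across, 22 mm high; origin at the centre of its underside.
- beaker_small: Bystander: small clear beaker, 67 x 78 mm, 83 mm high; origin at the centre of its underside.
- film_roll: Bystander: white roll of sealing film, 36 mm in diameter, 104 mm long, lying on its side left of the work; origin at the centre of one end.
Mind the look-alikes: they are no part of the job. There is more than one size of the stand; the job needs the larger.

How it is judged (in metres and radians):
On the way, in this order (a step that is already met when the one before it is completed fails the run):
1. the pack stands fully down in the capping stand (horizontal distance between pack and stand below 0.006 m and z of pack in the frame of stand below 0.0075 m and angle between the x axis of pack and the x axis of stand, either way round below 0.12 rad and angle between pack's own z axis and vertical below 0.06 rad), for 0.2 s.
2. the cap is screwed home (value of joint cap above 9.05 rad), for 0.2 s.
At the end, for the whole second after the job is handed in: The pack stands at rest in the stand, upright within 3.5 degrees, less than 3.5 mm above its inner floor, centre within 6 mm and length within 0.12 rad of the stand's, either way round; the cap is screwed to within 0.37 rad of its stop (joint above 9.05) (all of step 1 and value of joint cap above 9.05 rad and linear speed of pack below 0.02 m/s); the robot touches nothing.
It fails at once if the pack is lifted by its cap: the grasp point is within 15 mm of the cap's axis while the pack's underside is more than 30 mm above the worktop (height (world z) of pack above 0.03 m and horizontal distance between the grasp point and cap_top below 0.015 m).
It fails at once if the pack is tipped by more than 0.5 rad (angle between pack's own z axis and vertical above 0.5 rad).
It fails at once if the tape roll, filter, small beaker or film roll is moved by more than 30 mm (distance of any of tape, filter_a, beaker_small, film_roll from where it was at the start of the episode above 0.03 m).
It also fails if it takes over 72 s, if anything falls off the work surface, if the arm or the gripper's body presses on something with over 40 N, if the wrist force passes 120 N, or if a joint passes its speed limit or range.

## Working session

There is one attempt and no reset: what is moved stays moved. The work goes in short steps, Python scripts to look and compute and a tool call to move; the robot and the scene stay as the last step left them, time stands still between calls to the robot, and variables do not carry over. Pictures are saved under pics/ and viewed, at most 10 in all, crops included, and the job is handed in when it is done.

Besides the shell and the picture viewer there is one more tool, called after "Call:" as name(argument=value, ...) on one line, values as JSON. step_arm: Moves the arm, as the interface text tells. Its arguments: {"type":"object","properties":{"targets":{"type":"string"},"claw":{"type":"number"}},"required":["targets"]}

```bash
mkdir -p pics
cat > h.py <<'E'
import numpy as np, cv2
from station import sense, cams, r
def cap(n,f):
    c=cams.capture(n); cv2.imwrite(f'pics/{f}.png',c['frame']); np.save(f'pics/{f}.npy',c,allow_pickle=True); return c
def load(f): return np.load(f'pics/{f}.npy',allow_pickle=True).item()
def ray(c,px):
    h=c['frame'].shape[0]; f=h/2/np.tan(np.radians(c['vertical_fov'])/2)
    K=np.array([[f,0,c['cx']],[0,f,c['cy']],[0,0,1]])
    p=cv2.undistortPoints(np.array(px,float).reshape(-1,1,2),K,np.array(c['dist_coeffs'],float)).reshape(-1,2)
    return np.array(c['eye'],float),np.c_[p,np.ones(len(p))]@np.array(c['rotation'],float).T
def plane(c,px,z):
    e,d=ray(c,px); return e+d*((z-e[2])/d[:,2])[:,None]
def rel(dx,dy):
    R=np.array(sense()['ee_rot']); return R.T@np.array([dx,dy,0])*100
E
python3 - <<'E'
from h import *
for n in('top','scene'):
    c=cap(n,n+'0'); print(n,c['eye'],c['vertical_fov'],np.round(c['rotation'],3).tolist())
s=sense(); print(s)
E
```

```text
top [0.32321502 0.08290403 1.11313601] 51.252888595358506 [[0.021, -0.983, 0.182], [-1.0, -0.021, -0.001], [0.005, -0.182, -0.983]]
scene [-0.0775158   0.52454581  0.898761  ] 53.747297251416676 [[-0.623, -0.572, 0.534], [-0.782, 0.458, -0.421], [-0.004, -0.68, -0.733]]
{'time_s': 0.1, 'joints': array([-5.91519970e+01,  2.20865702e+01,  3.89419083e-01, -2.62667795e-02,
       -6.84130274e+01, -1.48159069e+01]), 'joint_velocities': array([ 0.10640892, -0.06504713,  0.1984201 ,  0.06646204, -0.01378903,
        0.04954913]), 'effort': array([-5.98977294e-04, -3.91689456e+01,  1.87936091e+01,  4.23183560e+00,
        1.34618193e-02, -7.40106702e-05]), 'tcp_pos': array([ 0.17247662, -0.6001724 ,  0.22157666]), 'ee_rot': array([[-9.61153794e-01, -2.76012680e-01, -6.20031094e-04],
       [-2.76013365e-01,  9.61151979e-01,  1.86948679e-03],
       [ 7.99420526e-05,  1.96800119e-03, -9.99998060e-01]]), 'wrist_force': array([-0.88844493,  0.02460702,  0.26816152]), 'moment': array([ 0.00023323, -0.02453816,  0.03230488]), 'gripper_force': 0.0, 'gripper_width': 0.9998455036993065}
```

View pics/top0.png

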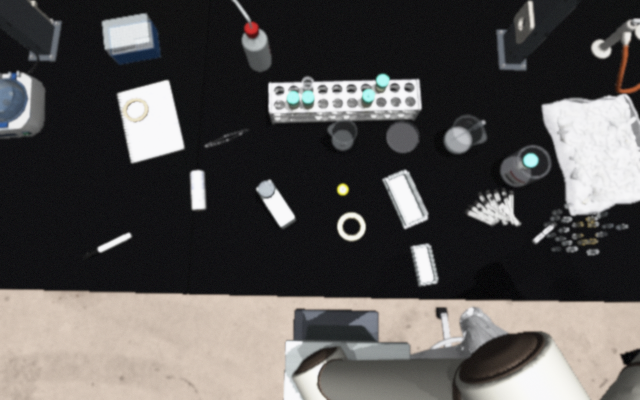

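View pics/scene0.png

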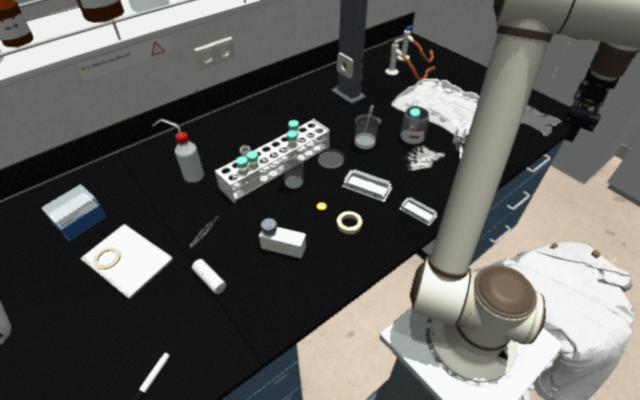

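The top view shows the pack at about (276,204), with its cap at (266,188) and its plain end at (288,220). The large stand is at (405,199) and the small one at (424,265). The tape is at (351,227), the filter at (343,189), the film roll at (198,190) and the beaker at (343,135).

Run:
```python
from h import *
c=load('top0'); g=cv2.cvtColor(c['frame'],cv2.COLOR_BGR2GRAY)
def box(x0,y0,x1,y1,t,z,n):
    m=np.zeros_like(g); m[y0:y1,x0:x1]=(g[y0:y1,x0:x1]>t)*255
    k=max(cv2.findContours(m,cv2.RETR_EXTERNAL,cv2.CHAIN_APPROX_NONE)[0],key=cv2.contourArea)
    P=plane(c,k.reshape(-1,2).astype(float),z)[:,:2]*1000
    (ctr,sz,a)=cv2.minAreaRect(P.astype(np.float32)); print(n,np.round(ctr,1),np.round(sz,1),round(a,1))
box(375,160,435,235,90,.027,'stand'); box(405,238,445,292,90,.027,'small')
box(250,170,305,235,185,.06,'packbright'); box(250,170,305,235,60,.06,'packall')
print(np.round(plane(c,[[266,188]],.09),3), np.round(plane(c,[[351,227],[343,189],[198,190],[343,135]],.02),3))
cs=c['frame'][160:250,240:440]; cv2.imwrite('pics/crop0.png',cv2.resize(cs,None,fx=4,fy=4,interpolation=cv2.INTER_CUBIC))
c2=load('scene0'); print(np.round(plane(c2,[[268,226]],.09),3))
```

```text
stand [ 521.2 -146.1] [148.4  76.7] 23.6
small [ 349.8 -192.5] [105.6  53.9] 11.9
packbright [482.8 186.6] [87.3 43.5] 35.1
packall [495.7 195.8] [133.1  50.9] 35.1
[[0.528 0.216 0.09 ]] [[ 0.442 -0.003  0.02 ]
 [ 0.543  0.02   0.02 ]
 [ 0.532  0.407  0.02 ]
 [ 0.694  0.021  0.02 ]]
[[0.522 0.219 0.09 ]]
```

View pics/crop0.png

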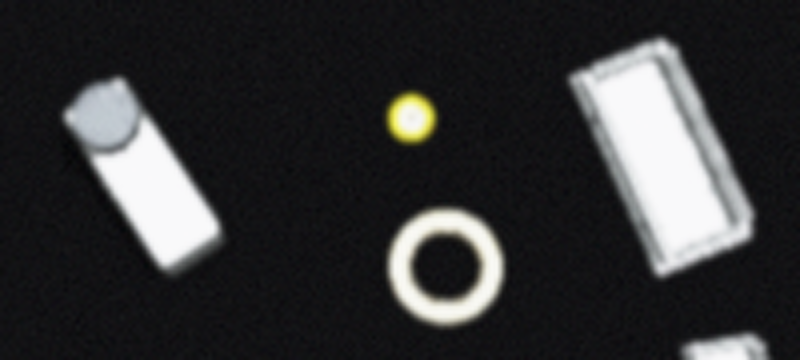

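Call:
step_arm(targets="-1 1.33 0 0;-2 2.66 0 0;-2 2.66 0 0;-2 2.66 0 0;-2 2.66 0 0;-2 2.66 0 0;-2 2.66 0 0;-2 2.66 0 0;-2 2.66 0 0;-2 2.66 0 0;-2 2.66 0 0;-2 2.66 0 0", claw=8.7)

```text
time_s: 1.1
tcp_pos: [0.3091, -0.2416, 0.2224]
ee_rot: [[-0.961, -0.276, -0.0], [-0.276, 0.961, 0.0], [0.0, 0.0, -1.0]]
wrist_force: [0.5, 0.2, 0.2]
gripper_width: 0.996
gripper_force: 0.0
```

Call:
step_arm(targets="-2 2.66 0 0;-2 2.66 0 0;-2 2.66 0 0;-2 2.66 0 0;-2 2.66 0 0;-2 2.66 0 0;-2 2.66 0 0;-2 2.66 0 0;-2 2.66 0 0;-2 2.66 0 0;-2 2.66 0 0;-2 2.66 0 0")

```text
time_s: 2.1
tcp_pos: [0.4516, 0.1315, 0.2223]
ee_rot: [[-0.961, -0.277, -0.001], [-0.277, 0.961, -0.0], [0.001, -0.0, -1.0]]
wrist_force: [1.2, -0.0, -0.0]
gripper_width: 0.997
gripper_force: 0.0
```

Call:
step_arm(targets="-1 1.33 0 0;0 0 0 -5;0 0 0 -5;0 0 0 -5;0 0 0 -4.1;0 0 0 0;0 0 0 0")

```text
time_s: 2.68
tcp_pos: [0.4574, 0.1451, 0.2223]
ee_rot: [[-0.819, -0.574, -0.001], [-0.574, 0.819, -0.0], [0.001, 0.0, -1.0]]
wrist_force: [0.7, -0.3, -1.0]
gripper_width: 1.0
gripper_force: 0.0
```

```bash
cat >> h.py <<'E'
def go(x,y,z,yaw):
    "tool-axis shift (cm) and turn to a world target; yaw = wanted world heading of tool y, mod 180"
    s=sense(); R=np.array(s['ee_rot']); p=np.array(s['tcp_pos'])
    a=np.degrees(np.arctan2(R[1,1],R[0,1])); t=-((yaw-a+90)%180-90)
    print('tcp',np.round(p,4),'yaw',round(a,1),'j6',round(s['joints'][5],1),'shift',np.round(R.T@(np.array([x,y,z])-p)*100,2),'turn',round(t,1),'tilt',np.round(R[:2,2],3),'t',round(s['time_s'],2),'F',np.round(s['wrist_force'],1),'grip',round(s['gripper_width']*87,1),np.round(s['gripper_force'],1))
E
python3 - <<'E'
from h import *
go(.468,.1765,.030,125.1)
c=load('top0'); g=cv2.cvtColor(c['frame'],cv2.COLOR_BGR2GRAY)
m=np.zeros_like(g); m[160:235,375:435]=(g[160:235,375:435]>225)*255
k=max(cv2.findContours(m,cv2.RETR_EXTERNAL,cv2.CHAIN_APPROX_NONE)[0],key=cv2.contourArea)
print(cv2.minAreaRect((plane(c,k.reshape(-1,2).astype(float),.004)[:,:2]*1000).astype(np.float32)))
E
```

```text
tcp [0.4574 0.1451 0.2223] yaw 125.0 j6 -92.0 shift [-2.69  1.96 19.23] turn -0.1 tilt [-0.001 -0.   ] t 2.68 F [ 0.7 -0.3 -1. ] grip 87.0 0.0
((522.8356323242188, -148.6422576904297), (137.27700805664062, 46.44646453857422), 23.284902572631836)
```

Call:
step_arm(targets="-1.35 1 0 0;-1.35 0.96 0 0;0 0 2 0;0 0 2.5 0;0 0 2.5 0;0 0 2.5 0;0 0 2.5 0;0 0 2.5 0;0 0 2 0;0 0 1.7 0;0 0 1 0;0 0 0 0")

```text
time_s: 3.68
tcp_pos: [0.4676, 0.1772, 0.028]
ee_rot: [[-0.818, -0.575, -0.004], [-0.575, 0.818, -0.003], [0.005, -0.0, -1.0]]
wrist_force: [0.1, -0.4, -0.0]
gripper_width: 1.006
gripper_force: 0.0
```

Call:
step_arm(targets="0 0 0 0;0 0 0 0;0 0 0 0;0 0 0 0;0 0 0 0;0 0 0 0;0 0 0 0;0 0 0 0;0 0 0 0;0 0 0 0", claw=3)

```text
time_s: 4.52
tcp_pos: [0.4686, 0.1768, 0.0309]
ee_rot: [[-0.818, -0.576, 0.0], [-0.576, 0.818, -0.0], [0.0, -0.0, -1.0]]
wrist_force: [-0.3, -2.3, 4.4]
gripper_width: 0.504
gripper_force: 29.8
```

Run:
```python
from h import *
go(.468,.1765,.030,125.1); cap('top','top1'); cap('scene','sc1')
a=cv2.imread('pics/top1.png')[140:260,220:380]; b=cv2.imread('pics/sc1.png')[180:300,220:380]
cv2.imwrite('pics/v1.png',cv2.resize(np.hstack([a,b]),None,fx=2.5,fy=2.5,interpolation=cv2.INTER_CUBIC))
```

```text
tcp [0.4686 0.1768 0.0309] yaw 125.1 j6 -94.2 shift [0.06 0.01 0.09] turn 0.0 tilt [ 0. -0.] t 4.52 F [-0.3 -2.3  4.4] grip 43.8 29.8
```

View pics/v1.png

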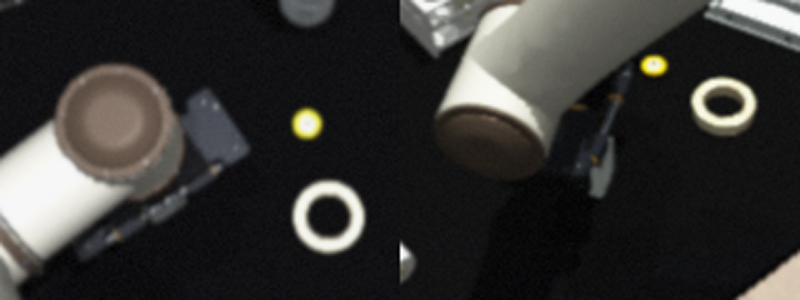

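Call:
step_arm(targets="0 0 -0.3 0;0 0 -0.7 0;0 0 -1 0;0 0 -1 0;0 0 -1 0;0 0 -1 0;0 0 -1 0;0 0 -1 0;0 0 -0.6 0;0 0 -0.3 0;0 0 0 0")

```text
time_s: 5.53
tcp_pos: [0.4685, 0.1773, 0.11]
ee_rot: [[-0.818, -0.575, 0.001], [-0.575, 0.818, 0.001], [-0.001, 0.0, -1.0]]
wrist_force: [0.1, 0.1, -2.7]
gripper_width: 0.502
gripper_force: 29.8
```

Call:
step_arm(targets="0.3 -0.5 0 0;0.8 -1.3 0 0;1.25 -2.04 0 0;1.25 -2.04 0 0;1.25 -2.04 0 0;1.25 -2.04 0 0;1.25 -2.04 0 0;1.25 -2.04 0 0;1.25 -2.04 0 0;1.25 -2.04 0 0;1.25 -2.04 0 0;1.25 -2.04 0 0")

```text
time_s: 6.53
tcp_pos: [0.4841, -0.0843, 0.1087]
ee_rot: [[-0.818, -0.575, -0.002], [-0.575, 0.818, -0.0], [0.002, 0.001, -1.0]]
wrist_force: [0.8, 1.1, -3.1]
gripper_width: 0.504
gripper_force: 29.8
```

Call:
step_arm(targets="1.25 -2.04 0 0;1.25 -2.04 0 0;0.9 -1.5 0 0;0.5 -0.8 0 0;0.2 -0.3 0 0;0 0 0 2;0 0 0 4;0 0 0 4;0 0 0 1.6;0 0 0 0;0 0 0 0")

```text
time_s: 7.45
tcp_pos: [0.4896, -0.1604, 0.1093]
ee_rot: [[-0.916, -0.401, -0.001], [-0.401, 0.916, 0.0], [0.0, 0.0, -1.0]]
wrist_force: [-0.4, 0.2, -2.7]
gripper_width: 0.508
gripper_force: 29.8
```

Run:
```python
from h import *
go(.490,-.161,.1,113.5); cap('top','top2'); cap('scene','sc2')
a=cv2.imread('pics/top2.png')[130:280,340:500]; b=cv2.imread('pics/sc2.png')[100:250,300:460]
cv2.imwrite('pics/v2.png',cv2.resize(np.hstack([a,b]),None,fx=2.5,fy=2.5,interpolation=cv2.INTER_CUBIC))
```

```text
tcp [ 0.4896 -0.1604  0.1093] yaw 113.6 j6 -66.3 shift [-0.01 -0.07  0.93] turn 0.1 tilt [-0.001  0.   ] t 7.45 F [-0.4  0.2 -2.7] grip 44.2 29.8
```

View pics/v2.png

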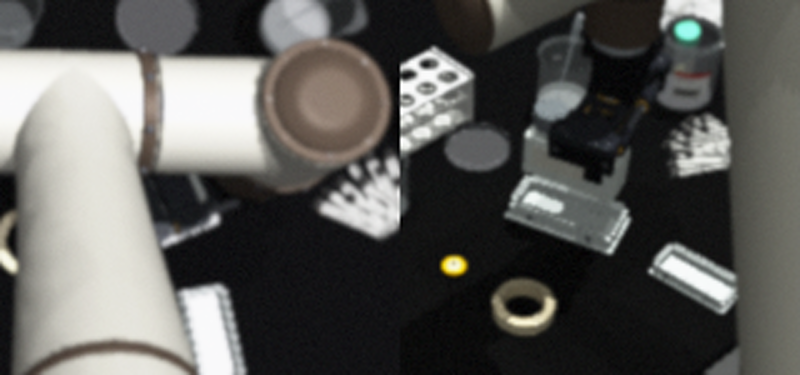

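Run:
```python
from h import *
c=load('sc2'); c0=load('scene0'); g=cv2.cvtColor(c0['frame'],cv2.COLOR_BGR2GRAY)
m=np.zeros_like(g); m[163:208,335:397]=(g[163:208,335:397]>90)*255
k=max(cv2.findContours(m,cv2.RETR_EXTERNAL,cv2.CHAIN_APPROX_NONE)[0],key=cv2.contourArea).reshape(-1,2)
print(k.min(0),k.max(0)); 
print(cv2.minAreaRect((plane(c0,k.astype(float),.027)[:,:2]*1000).astype(np.float32)))
print('pack bottom',np.round(plane(c,[[349,169],[390,180]],.079),4))
# expected lower corners of the +y side if pack is as gripped
ctr=np.array([.4896,-.1604])+.034*np.array([.916,.401])
for sx in(60,-60):
    print(ctr+sx/1000*np.array([.916,.401])+.022*np.array([-.401,.916]))
b=np.hstack([c['frame'][130:210,330:410],c0['frame'][150:230,325:405]]); cv2.imwrite('pics/v3.png',cv2.resize(b,None,fx=5,fy=5,interpolation=cv2.INTER_CUBIC))
```

```text
[342 169] [391 201]
((517.3761596679688, -141.3974151611328), (152.1678924560547, 92.4104995727539), 23.460033416748047)
pack bottom [[ 0.5631 -0.1037  0.079 ]
 [ 0.4505 -0.167   0.079 ]]
[ 0.566882 -0.102554]
[ 0.456962 -0.150674]
```

View pics/v3.png

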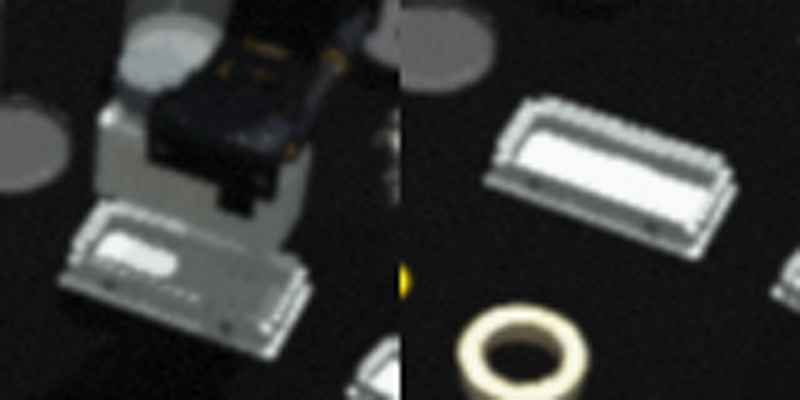

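Call:
step_arm(targets="-0.3 -0.33 0 0;0 0 0.7 0;0 0 1 0;0 0 1 0;0 0 1 0;0 0 0.6 0;0 0 0.4 0;0 0 0.3 0;0 0 0.3 0;0 0 0.3 0;0 0 0 0")

```text
time_s: 8.47
tcp_pos: [0.4937, -0.1628, 0.0532]
ee_rot: [[-0.917, -0.399, -0.001], [-0.399, 0.917, 0.0], [0.0, 0.0, -1.0]]
wrist_force: [-0.1, 0.6, -3.0]
gripper_width: 0.511
gripper_force: 29.8
```

Run:
```python
from h import *
go(.4937,-.1622,.035,113.5); c=cap('scene','sc3')
b=c['frame'][130:230,320:440]; cv2.imwrite('pics/v4.png',cv2.resize(b,None,fx=6,fy=6,interpolation=cv2.INTER_CUBIC))
```

```text
tcp [ 0.4937 -0.1628  0.0532] yaw 113.5 j6 -66.1 shift [-0.02  0.06  1.82] turn 0.0 tilt [-0.001  0.   ] t 8.47 F [-0.1  0.6 -3. ] grip 44.4 29.8
```

View pics/v4.png

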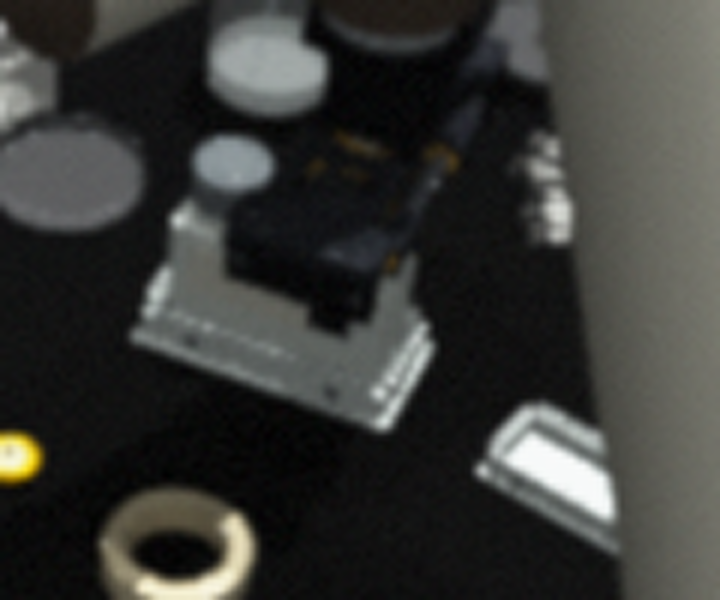

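The cap is at (233,165) and the pack is between the stand's lips, with the near lip running from (165,315) to (400,370). It is entering cleanly with no contact force, so I'll lower it and watch the force.

Call:
step_arm(targets="0 0 0.3 0;0 0 0.3 0;0 0 0.3 0;0 0 0.3 0;0 0 0 0")

```text
time_s: 8.93
tcp_pos: [0.4939, -0.163, 0.041]
ee_rot: [[-0.917, -0.399, -0.0], [-0.399, 0.917, -0.0], [0.0, -0.0, -1.0]]
wrist_force: [0.3, -0.7, -2.8]
gripper_width: 0.505
gripper_force: 29.8
```

Call:
step_arm(targets="0 0 0.2 0;0 0 0.2 0;0 0 0.15 0;0 0 0 0;0 0 0 0")

```text
time_s: 9.35
tcp_pos: [0.494, -0.1629, 0.0359]
ee_rot: [[-0.917, -0.399, 0.0], [-0.399, 0.917, -0.0], [-0.0, -0.0, -1.0]]
wrist_force: [0.5, -1.3, -3.9]
gripper_width: 0.501
gripper_force: 29.8
```

Call:
step_arm(targets="0 0 0.1 0;0 0 0.05 0;0 0 0 0;0 0 0 0")

```text
time_s: 9.68
tcp_pos: [0.494, -0.1629, 0.0349]
ee_rot: [[-0.917, -0.399, 0.0], [-0.399, 0.917, -0.0], [-0.0, -0.0, -1.0]]
wrist_force: [-1.1, -1.8, 2.2]
gripper_width: 0.502
gripper_force: 29.8
```

Call:
step_arm(targets="0 0 0 0;0 0 0 0;0 0 0 0;0 0 0 0;0 0 0 0;0 0 0 0", claw=6)

```text
time_s: 10.18
tcp_pos: [0.494, -0.1628, 0.0345]
ee_rot: [[-0.917, -0.399, -0.0], [-0.399, 0.917, 0.0], [-0.0, 0.0, -1.0]]
wrist_force: [0.9, 0.3, -0.2]
gripper_width: 0.685
gripper_force: 0.0
```

Call:
step_arm(targets="0 0 -1 0;0 0 -2 0;0 0 -2.5 0;0 0 -2.5 0;0 0 -2.5 0;0 0 -2 0;0 0 -1.5 0;0 0 0 0")

```text
time_s: 10.85
tcp_pos: [0.4961, -0.1632, 0.1791]
ee_rot: [[-0.916, -0.4, 0.008], [-0.4, 0.917, -0.001], [-0.007, -0.004, -1.0]]
wrist_force: [-0.1, -0.2, 0.1]
gripper_width: 0.686
gripper_force: 0.0
```

Run:
```python
from h import *
c=cap('scene','sc4'); go(.524+.0357*.917,-.149+.0357*.399,.08,113.5)
hsv=cv2.cvtColor(c['frame'],cv2.COLOR_BGR2HSV); b=c['frame'][120:230,320:440]; cv2.imwrite('pics/v5.png',cv2.resize(b,None,fx=5,fy=5,interpolation=cv2.INTER_CUBIC))
```

```text
tcp [ 0.495  -0.1629  0.1769] yaw 113.5 j6 -66.1 shift [-6.74  0.14  9.72] turn 0.0 tilt [ 0.005 -0.   ] t 10.9 F [-0.6 -0.5 -0.1] grip 60.2 0.0
```

View pics/v5.png

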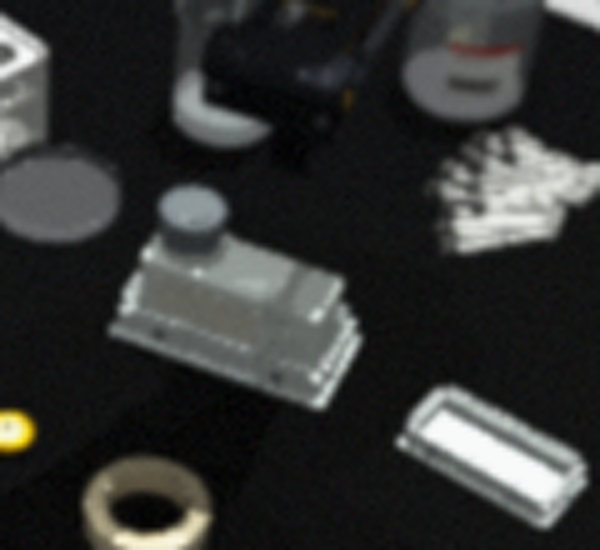

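Run:
```python
from h import *
c=load('sc4'); p=plane(c,[[358.5,162]],.096)[0]; print(p)
q=p[:2]-[.494,-.1629]; print(q@[.917,.399],q@[-.399,.917])
```

```text
[ 0.55529658 -0.1342805   0.096     ]
0.06762814437861085 0.0017867487928041837
```

Call:
step_arm(targets="-2 0.1 0 0;-2.5 0 0 0;-2.3 0 0 0;0 0 0 -7;0 0 0 -7;0 0 0 -7;0 0 0 -7;0 0 0 -7;0 0 0 -7;0 0 0 -7;0 0 0 -7;0 0 0 -7")

```text
time_s: 11.9
tcp_pos: [0.555, -0.1347, 0.1732]
ee_rot: [[-0.055, -0.998, -0.003], [-0.998, 0.055, 0.0], [-0.0, 0.003, -1.0]]
wrist_force: [0.5, 0.5, 0.5]
gripper_width: 0.686
gripper_force: 0.0
```

Call:
step_arm(targets="0 0 0 -7;0 0 0 -7;0 0 0 -7;0 0 0 -7;0 0 0 -7;0 0 0 -7;0 0 0 -7;0 0 0 -7;0 0 0 -7;0 0 0 -7;0 0 0 -7;0 0 0 -7")

```text
time_s: 12.9
tcp_pos: [0.555, -0.1347, 0.1732]
ee_rot: [[0.987, -0.159, -0.003], [-0.159, -0.987, 0.0], [-0.003, 0.0, -1.0]]
wrist_force: [-0.2, 0.3, -0.1]
gripper_width: 0.687
gripper_force: 0.0
```

Call:
step_arm(targets="0 0 0 -7;0 0 0 -7;0 0 0 -7;0 0 0 -7;0 0 0 -7;0 0 0 -7;0 0 0 -7;0 0 0 -7;0 0 0 -7;0 0 0 -7;0 0 0 0;0 0 0 0")

```text
time_s: 13.9
tcp_pos: [0.5553, -0.1347, 0.1735]
ee_rot: [[0.495, 0.869, -0.002], [0.869, -0.495, 0.0], [-0.001, -0.002, -1.0]]
wrist_force: [0.9, -0.1, 0.7]
gripper_width: 0.688
gripper_force: 0.0
```

Run:
```python
from h import *
go(.557,-.135,.071,113.5)
```

```text
tcp [ 0.5553 -0.1347  0.1735] yaw -29.7 j6 147.8 shift [ 0.07  0.18 10.25] turn 36.8 tilt [-0.002  0.   ] t 13.9 F [ 0.9 -0.1  0.7] grip 59.9 0.0
```

Call:
step_arm(targets="0.05 0.18 1.5 0;0 0 2 0;0 0 2 0;0 0 2 0;0 0 1.5 0;0 0 0.8 0;0 0 0.4 0;0 0 0 0")

```text
time_s: 14.57
tcp_pos: [0.5574, -0.1353, 0.0718]
ee_rot: [[0.493, 0.87, -0.002], [0.87, -0.493, -0.0], [-0.001, -0.001, -1.0]]
wrist_force: [-0.9, -0.6, -0.4]
gripper_width: 0.692
gripper_force: 0.0
```

Call:
step_arm(targets="0 0 0 0;0 0 0 0;0 0 0 0;0 0 0 0;0 0 0 0;0 0 0 0;0 0 0 0", claw=3)

```text
time_s: 15.15
tcp_pos: [0.5585, -0.1352, 0.0733]
ee_rot: [[0.492, 0.871, 0.002], [0.871, -0.492, -0.0], [0.001, 0.002, -1.0]]
wrist_force: [1.1, 0.8, 3.0]
gripper_width: 0.453
gripper_force: 30.0
```

Call:
step_arm(targets="0 0 0.01 4;0 0 0.01 7;0 0 0.01 7;0 0 0.01 7;0 0 0.01 7;0 0 0.01 7;0 0 0.01 7;0 0 0.01 7;0 0 0.01 7;0 0 0.01 7;0 0 0.01 7;0 0 0.01 7")

```text
time_s: 16.15
tcp_pos: [0.5588, -0.136, 0.0723]
ee_rot: [[0.935, -0.354, 0.002], [-0.354, -0.935, -0.001], [0.003, 0.001, -1.0]]
wrist_force: [1.0, -3.0, 3.1]
gripper_width: 0.453
gripper_force: 30.0
```

Call:
step_arm(targets="0 0 0.01 7;0 0 0.01 7;0 0 0.01 7;0 0 0.01 7;0 0 0.01 7;0 0 0.01 7;0 0 0.01 7;0 0 0.01 7;0 0 0.01 7;0 0 0.01 7;0 0 0.01 7;0 0 0.01 7")

```text
time_s: 17.15
tcp_pos: [0.5576, -0.1363, 0.071]
ee_rot: [[-0.255, -0.967, -0.0], [-0.967, 0.255, -0.002], [0.002, -0.0, -1.0]]
wrist_force: [-0.5, -4.0, 3.7]
gripper_width: 0.458
gripper_force: 30.0
```

Call:
step_arm(targets="0 0 0.01 7;0 0 0.01 7;0 0 0.01 7;0 0 0.01 7;0 0 0.01 7;0 0 0.01 7;0 0 0.01 7;0 0 0.01 7;0 0 0.01 7;0 0 0.01 7;0 0 0.01 7;0 0 0.01 7")

```text
time_s: 18.15
tcp_pos: [0.5571, -0.1358, 0.0696]
ee_rot: [[-0.988, 0.153, -0.001], [0.153, 0.988, -0.001], [0.001, -0.001, -1.0]]
wrist_force: [-1.8, -0.5, 4.7]
gripper_width: 0.452
gripper_force: 30.0
```

Run:
```python
from h import *
go(.557,-.135,.071,113.5); print(sense()['moment'])
```

```text
tcp [ 0.5571 -0.1358  0.0696] yaw 81.2 j6 -101.3 shift [ 0.02  0.08 -0.14] turn -32.3 tilt [-0.001 -0.001] t 18.15 F [-1.8 -0.5  4.7] grip 39.3 30.0
[-0.29849109  0.5334397   0.18455784]
```

Call:
step_arm(targets="0 0 0.01 7;0 0 0.01 7;0 0 0.01 7;0 0 0.01 7;0 0 0.01 7;0 0 0.01 7;0 0 0.01 7;0 0 0.01 7;0 0 0.01 7;0 0 0 0;0 0 0 0")

```text
time_s: 19.07
tcp_pos: [0.5578, -0.1352, 0.0687]
ee_rot: [[-0.321, 0.947, 0.0], [0.947, 0.321, -0.0], [-0.0, 0.0, -1.0]]
wrist_force: [-1.0, 1.9, 5.7]
gripper_width: 0.447
gripper_force: 30.0
```

Call:
step_arm(targets="0 0 0 0;0 0 0 0;0 0 0 0;0 0 0 0;0 0 0 0;0 0 -0.2 0;0 0 0 -7;0 0 0 -7;0 0 0 -7;0 0 0 -7;0 0 0 -7;0 0 0 -7", claw=6)

```text
time_s: 20.07
tcp_pos: [0.5577, -0.1353, 0.0701]
ee_rot: [[-0.874, 0.486, -0.0], [0.486, 0.874, 0.0], [0.0, -0.0, -1.0]]
wrist_force: [0.1, 1.0, -0.2]
gripper_width: 0.688
gripper_force: 0.0
```

Call:
step_arm(targets="0 0 0 -7;0 0 0 -7;0 0 0 -7;0 0 0 -7;0 0 0 -7;0 0 0 -7;0 0 0 -7;0 0 0 -7;0 0 0 -7;0 0 0 -7;0 0 0 -7;0 0 0 -7")

```text
time_s: 21.07
tcp_pos: [0.5577, -0.1353, 0.0701]
ee_rot: [[-0.575, -0.818, -0.0], [-0.818, 0.575, -0.0], [0.0, 0.0, -1.0]]
wrist_force: [-0.6, -0.6, 0.2]
gripper_width: 0.69
gripper_force: 0.0
```

Call:
step_arm(targets="0 0 0 -7;0 0 0 -7;0 0 0 -7;0 0 0 -7;0 0 0 -7;0 0 0 -7;0 0 0 -7;0 0 0 -7;0 0 0 -7;0 0 0 -7;0 0 0 -7;0 0 0 -7")

```text
time_s: 22.07
tcp_pos: [0.5577, -0.1352, 0.0701]
ee_rot: [[0.754, -0.657, -0.0], [-0.657, -0.754, -0.0], [-0.0, 0.0, -1.0]]
wrist_force: [0.6, 0.2, 0.2]
gripper_width: 0.688
gripper_force: 0.0
```

Call:
step_arm(targets="0 0 0 -7;0 0 0 -7;0 0 0 -7;0 0 0 -7;0 0 0 -7;0 0 0 -7;0 0 0 -7;0 0 0 -7;0 0 0 0;0 0 0 0")

```text
time_s: 22.9
tcp_pos: [0.5577, -0.1352, 0.0701]
ee_rot: [[0.969, 0.248, -0.0], [0.248, -0.969, 0.0], [-0.0, -0.0, -1.0]]
wrist_force: [-0.5, -0.1, 0.2]
gripper_width: 0.689
gripper_force: 0.0
```

Run:
```python
from h import *
go(.557,-.135,.071,113.5)
```

```text
tcp [ 0.5577 -0.1352  0.0701] yaw -75.6 j6 101.8 shift [-0.06 -0.04 -0.09] turn -9.1 tilt [-0.  0.] t 22.9 F [-0.5 -0.1  0.2] grip 60.0 0.0
```

Call:
step_arm(targets="0 0 0 0;0 0 0 0;0 0 0 0;0 0 0 0;0 0 0 0;0 0 0 0;0 0 0.01 4;0 0 0.01 7;0 0 0.01 7;0 0 0.01 7;0 0 0.01 7;0 0 0.01 7", claw=3)

```text
time_s: 23.9
tcp_pos: [0.5578, -0.1355, 0.0696]
ee_rot: [[0.908, -0.419, 0.0], [-0.419, -0.908, -0.0], [0.0, 0.0, -1.0]]
wrist_force: [-0.8, -0.5, 0.9]
gripper_width: 0.452
gripper_force: 30.0
```

Call:
step_arm(targets="0 0 0.01 7;0 0 0.01 7;0 0 0.01 7;0 0 0.01 7;0 0 0.01 7;0 0 0.01 7;0 0 0.01 7;0 0 0.01 7;0 0 0.01 7;0 0 0.01 7;0 0 0.01 7;0 0 0.01 7")

```text
time_s: 24.9
tcp_pos: [0.5581, -0.1357, 0.0684]
ee_rot: [[-0.322, -0.947, 0.001], [-0.947, 0.322, -0.001], [0.0, -0.001, -1.0]]
wrist_force: [0.5, -3.1, -0.9]
gripper_width: 0.45
gripper_force: 30.0
```

Run:
```python
from h import *
go(.557,-.135,.071,113.5); print(sense()['moment'])
```

```text
tcp [ 0.5581 -0.1357  0.0684] yaw 161.2 j6 -21.3 shift [-0.03  0.12 -0.26] turn 47.7 tilt [ 0.001 -0.001] t 24.9 F [ 0.5 -3.1 -0.9] grip 39.1 30.0
[-0.89924086 -0.13788508  0.08358167]
```

Call:
step_arm(targets="0 0 0.01 7;0 0 0.01 7;0 0 0.01 7;0 0 0.01 7;0 0 0.01 7")

```text
time_s: 25.32
tcp_pos: [0.558, -0.1358, 0.0679]
ee_rot: [[-0.807, -0.591, 0.001], [-0.591, 0.807, -0.001], [-0.0, -0.001, -1.0]]
wrist_force: [0.3, -2.5, -1.0]
gripper_width: 0.455
gripper_force: 30.0
```

Run:
```python
from h import *
go(.557,-.135,.071,113.5); print(sense()['moment'],sense()['effort'][5])
```

```text
tcp [ 0.558  -0.1358  0.0679] yaw 126.2 j6 -56.3 shift [ 0.03  0.13 -0.31] turn 12.7 tilt [ 0.001 -0.001] t 25.32 F [ 0.3 -2.5 -1. ] grip 39.5 30.0
[-0.870753   -0.25244741  0.12858069] 0.8299479447305202
```

Call:
step_arm(targets="0 0 0.01 6;0 0 0.01 6;0 0 0.01 6")

```text
time_s: 25.57
tcp_pos: [0.558, -0.1358, 0.0676]
ee_rot: [[-0.95, -0.313, 0.001], [-0.313, 0.95, -0.001], [-0.0, -0.001, -1.0]]
wrist_force: [0.2, -2.8, 0.5]
gripper_width: 0.455
gripper_force: 30.0
```

Run:
```python
from h import *
go(.557,-.135,.071,113.5); print(sense()['moment'],sense()['effort'][5])
```

```text
tcp [ 0.558  -0.1358  0.0676] yaw 108.3 j6 -74.3 shift [ 0.07  0.11 -0.34] turn -5.2 tilt [ 0.001 -0.001] t 25.57 F [ 0.2 -2.8  0.5] grip 39.6 30.0
[-0.88624573 -0.17471599  0.14019503] 0.6946376524865627
```

Call:
step_arm(targets="0 0 0.01 6;0 0 0.01 6;0 0 0.01 6")

```text
time_s: 25.82
tcp_pos: [0.5579, -0.1358, 0.0673]
ee_rot: [[-1.0, -0.005, 0.0], [-0.005, 1.0, -0.001], [-0.0, -0.001, -1.0]]
wrist_force: [0.1, -2.3, -0.3]
gripper_width: 0.452
gripper_force: 30.0
```

Run:
```python
from h import *
go(.557,-.135,.071,113.5); print(sense()['moment'],sense()['effort'][5])
```

```text
tcp [ 0.5579 -0.1358  0.0673] yaw 90.3 j6 -92.3 shift [ 0.09  0.08 -0.37] turn -23.2 tilt [ 0.    -0.001] t 25.82 F [ 0.1 -2.3 -0.3] grip 39.3 30.0
[-0.78581911 -0.08867741  0.10157543] 0.6954404711723328
```

Call:
step_arm(targets="0 0 0.01 6;0 0 0.01 6;0 0 0.01 6")

```text
time_s: 26.07
tcp_pos: [0.5586, -0.1364, 0.0675]
ee_rot: [[-0.953, 0.301, 0.001], [0.301, 0.953, -0.003], [-0.002, -0.002, -1.0]]
wrist_force: [0.6, -5.5, 2.6]
gripper_width: 0.451
gripper_force: 30.0
```

Run:
```python
from h import *
go(.557,-.135,.071,113.5); print(sense()['moment'],sense()['effort'][5])
```

```text
tcp [ 0.5586 -0.1364  0.0675] yaw 72.5 j6 -110.2 shift [ 0.19  0.09 -0.35] turn -41.0 tilt [ 0.001 -0.003] t 26.07 F [ 0.6 -5.5  2.6] grip 39.2 30.0
[-2.17772639 -0.23135181  0.9602283 ] -0.10318136774003506
```

Call:
step_arm(targets="0 0 0.01 6;0 0 0.01 6;0 0 0 6")

```text
time_s: 26.32
tcp_pos: [0.5583, -0.1368, 0.0679]
ee_rot: [[-0.814, 0.581, 0.001], [0.581, 0.814, -0.003], [-0.002, -0.002, -1.0]]
wrist_force: [-1.3, -3.6, 6.5]
gripper_width: 0.452
gripper_force: 30.2
```

Run:
```python
from h import *
go(.557,-.135,.071,113.5); print(sense()['moment'],sense()['effort'][5])
```

```text
tcp [ 0.5583 -0.1368  0.0679] yaw 54.5 j6 -128.2 shift [ 0.21  0.07 -0.31] turn -59.0 tilt [ 0.001 -0.003] t 26.32 F [-1.3 -3.6  6.5] grip 39.3 30.2
[-1.42588401  0.32497023  0.83775924] 0.14571541920304298
```

The moment jumped to about 0.9 N m, so the cap is at its stop. I'll let go and move clear.

Call:
step_arm(targets="0 0 0 0;0 0 0 0;0 0 0 0;0 0 0 0;0 0 0 0;0 0 0 0;0 0 -1 0;0 0 -2 0;0 0 -3 0;0 0 -3 0;0 0 -3 0;0 0 0 0", claw=6)

```text
time_s: 27.32
tcp_pos: [0.5616, -0.1358, 0.1946]
ee_rot: [[-0.815, 0.579, 0.014], [0.579, 0.815, -0.002], [-0.013, 0.006, -1.0]]
wrist_force: [1.4, 0.2, -0.5]
gripper_width: 0.689
gripper_force: 0.0
```

Call:
step_arm(targets="2 -2 0 0;2 -2 0 0;2 -2 0 0;2 -2 0 0;2 -2 0 0;0 0 0 0;0 0 0 0;0 0 0 0")

```text
time_s: 27.98
tcp_pos: [0.419, -0.1587, 0.1875]
ee_rot: [[-0.815, 0.58, 0.002], [0.58, 0.815, -0.0], [-0.002, 0.001, -1.0]]
wrist_force: [0.6, -0.0, 0.5]
gripper_width: 0.686
gripper_force: 0.0
```

Run:
```python
from h import *
c=cap('scene','sc5'); go(.557,-.135,.071,113.5)
a=load('sc4')['frame'][120:230,320:440]; b=c['frame'][120:230,320:440]; cv2.imwrite('pics/v6.png',cv2.resize(np.hstack([a,b]),None,fx=3.3,fy=3.3,interpolation=cv2.INTER_CUBIC))
```

```text
tcp [ 0.4193 -0.1586  0.1872] yaw 54.6 j6 -125.6 shift [-9.83  9.9  11.64] turn -58.9 tilt [ 0.002 -0.   ] t 28.03 F [ 0.  -0.3  0. ] grip 60.1 0.0
```

View pics/v6.png

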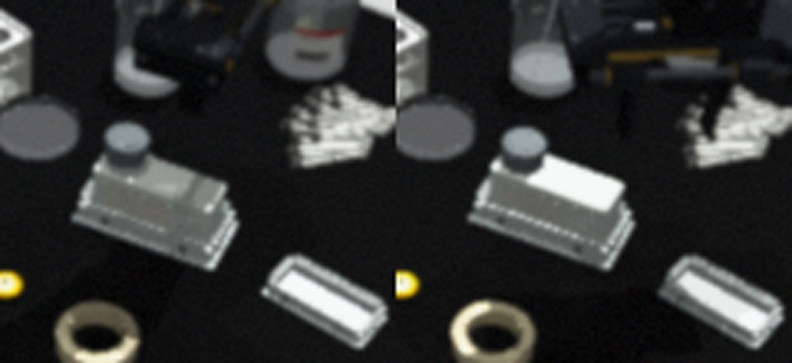

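The view shows the cap, at (525,148), now close to the shoulder and the pack seated in the stand. The bystanders are where they were.

```bash
python3 -c "
from station import r; print(r.finish_job())"
```

```text
the job is handed in; nothing more can be done
None
```

The job is handed in, but the judge returned no verdict: by my readings the pack is seated in the large stand, the cap was turned clockwise until the torque jumped at its stop, and the gripper let go and moved clear; in the last picture the tape and filter look unmoved (beaker and film roll not specifically checked), with about 28 s of the 72 s used.

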